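Lock a press mould under its strap with a quarter-turn T key

TASK

Clamp the plaster press mould: take the red-handled T key out of its wooden rest, pass its crossbar down through the slot in the sprung aluminium strap, press gently until the bar is below the blue keeper plate and give it a quarter turn. Let it rise so that the bar seats in the cross groove and the key holds the strap down on the mould by itself, then let go; do not force anything and leave the things around it alone.

Things in the scene. Friction and masses are not known exactly. Their poses are not given: they have to be found in the camera images.
- t_key: Loose T key, 74 mm tall, about 0.14 kg, upright in its rest, turned any way. Origin: centre of its underside, z up. Steel crossbar 28 (x) x 9 (y) mm at z 0-8; shank 9 mm diameter; brass collar 40 mm diameter at z 30-38, lying on the rest's top; red grip 36 (x) x 12 (y) mm at z 38-74, long the same way as the bar, pinched across its 12 mm. The same after half a turn.
- key_rest: Fixed wooden block 74 x 74 x 45 mm with a 32 mm round hole through its middle, in which the key stands. Origin at the centre of its underside.
- mould_clamp: Fixed plywood base 124 (x) x 212 (y) x 15 mm; origin at the centre of its underside. On its +y half lies a plaster mould half 106 x 88 x 47 mm; on its -y half stands a blue steel post, the sprung strap above it. The post is adjustable: with strap and keeper plate it stands up to 10 mm off its mark either way along the base's x and up to 3 mm higher or lower; it stays so when worked on.
- slot_mark (a point): Nominal centre of the slot at the top of the strap when up, 88 mm above the table; fixed to the base, turned with it. The real slot lies up to 10 mm away along the base's x and 3 mm in height (exact along y). It is 11 mm wide (base's x), 33 mm long (base's y). The strap is 50 mm wide; two 12 mm nuts, 5.5 mm proud of it, stand 36 mm from the slot along +y and -y.
- strap (a joint): How far the aluminium strap (8 mm thick) is pushed down on the post, m: 0 up, 0.012 at its hard stop. A soft rubber pad under it meets the mould. The key's collar pushes it; a spring pushes back, about 4 N at 0, 8 N at 0.006, 12.5 N at 0.012. With the collar on the strap the bar clears the ribs from 0.009 and is seated at 0.006, wherever the post stands.
- terra_bear: Loose terracotta-coloured toy bear, 75 x 80 x 109 mm, a bystander. Origin at the centre of its underside.
- pot_1: Loose cream pot, 72 x 74 x 41 mm, a bystander. Origin at the centre of its underside.
- beaker_c: Loose clear beaker, blue in its lower part, 76 x 76 x 90 mm, a bystander. Origin at the centre of its underside.
- keeper_mark (a point): Nominal centre of the top of the keeper plate, 22 mm under slot_mark (the real one is shifted with the strap): 6 mm thick, slot 13 x 35 mm. 3 mm ribs below it leave a 16 mm cross groove along the base's x. The bar turns, either way, only with its top 9 mm or more below the plate's top; lined up with the base's x (0.15 rad) it rises 3 mm into the groove. Free below to 20 mm above the table.
Mind the look-alikes: they are no part of the job. What is shaped like the t_key but turquoise is not meant.

How it is judged:
On the way, in this order (a step that is already met when the one before it is completed fails the run):
1. the crossbar, in line with the slot, is through strap and keeper plate and the collar presses the strap down (z of t_key in the frame of mould_clamp below 0.062 m and horizontal distance between t_key and slot_mark below 0.015 m and angle between the x axis of t_key and the y axis of mould_clamp, either way round below 0.3 rad and value of joint strap above 0.007 m), for 0.1 s.
2. the key has been turned a quarter turn with its bar under the keeper plate (z of t_key in the frame of mould_clamp below 0.062 m and horizontal distance between t_key and slot_mark below 0.015 m and angle between the x axis of t_key and the x axis of mould_clamp, either way round below 0.3 rad and value of joint strap above 0.004 m), for 0.2 s.
At the end, for the whole second after the job is handed in: Let go and at rest, the key stands upright (0.12 rad) through the slot (within 15 mm of the mark, underside under 62 mm above the table), its bar within 0.3 rad of the base's x and seated under the keeper plate, so that by itself it holds the strap 4 to 8.5 mm down (all of step 2 and value of joint strap below 0.0085 m and angle between t_key's own z axis and vertical below 0.12 rad and linear speed of t_key below 0.02 m/s); the robot touches nothing.
It fails at once if the key is forced: more than 30 N between key and clamp while it is passed through, pressed or turned (the snap of the bar into its groove does not count) (contact force between t_key and mould_clamp above 30 N and (angle between the x axis of t_key and the y axis of mould_clamp, either way round below 1.2 rad or value of joint strap above 0.01 m)).
It fails at once if the bear is knocked or shifted more than 3 cm (distance of terra_bear from where it was at the start of the episode above 0.03 m).
It fails at once if the pot is shifted more than 3 cm (distance of pot_1 from where it was at the start of the episode above 0.03 m).
It fails at once if the beaker is shifted more than 3 cm (distance of beaker_c from where it was at the start of the episode above 0.03 m).
It also fails if it takes over 61 s, if anything falls off the work surface, if the arm or the gripper's body presses on something with over 40 N, if the wrist force passes 120 N, or if a joint passes its speed limit or range.

ROBOT

A 6-joint arm with a two-finger parallel gripper is mounted at the origin on the work surface; the furniture and walls round the work are solid. World frame = base frame: x ahead of the robot, y to its left, z up, the work surface at z = 0. Lengths are in m, angles in rad, forces in N, time in s.
With the tool pointing down it reaches from about 0.25 to 0.775 m from the base axis. Payload 4 kg.
Tool frame: the origin (TCP) lies at the centre of the arm's flange, where the gripper is bolted on; the fingertips stand 199 mm ahead of it and the grasp point (between the pads) lies 180 mm ahead of it (robot.tcp_to_tips is the z of the fingertips in the tool frame, in m); z points along the fingers, y is the line along which they close (so a half turn about z gives the same grasp; the last joint's range is limited). The gripper opens to 94 mm and grips with 3 to 60 N. Pads are 16 mm wide; open, the fingers measure 119 mm over their backs; the gripper's body (75 mm by 177 mm) begins 78 mm behind the grasp point.
Start: joints at [1.224, 0.087, 1.371, -0, 1.684, -0.103], TCP at [0.133, 0.534, 0.405] pointing down, gripper open.
Joint ranges: [-3.1, 3.1], [-0.76, 2.03], [0.27, 2.55], [-1.08, 4.22], [0.17, 2.65], [-2.57, 2.57]. Speed limits (rad/s): [2.79, 2.79, 3.14, 3.14, 3.14, 3.14].

INTERFACE

Orientations are given as [roll, pitch, yaw] about the fixed x, y, z axes, in that order (R = Rz(yaw) Ry(pitch) Rx(roll)).
In Python, from bench import robot gives the robot as it stands.
- The arm moves only by the tool play_rows, never from a script. Its arguments are lists of equal length, an entry for each row: "translation": the shift along the tool's x, y, z scaled (see below), a list of three; "twist": the turn, a rotation vector about the tool's x, y, z scaled (see below), a list of three; "gripper": the opening, from -1 (shut) to 1 (fully open). A call has 1 to 8 rows; each row shifts and turns the commanded pose from where the row before left it, along the tool's axes as they then stand; what a row does not reach is not made up. The controller multiplies each number of a shift by 0.04 m and each number of a turn by 0.1 rad. A row lasts 1/10 s, in which the tool goes at most 50 mm and 8.59 degrees, less where a joint would pass 70% of its speed; a pose out of reach is approached as far as the arm can. A call with a number of a shift or a turn outside -1 to 1 is refused whole. A call with a gripper value outside its range is refused whole. The fingers move at their own pace and stop on an object; the grip force is fixed at half the most. Time passes only in rows, so rows that do not move let the fingers close. It gives the time, the measured TCP pose, the force, the opening and the grip force at its end, in the units of the state.
- robot.get_obs(): the state, without advancing time (a new reading comes with each control period).
- robot.snapshot(name): name is "scene" or "top"; returns the picture (400x640x3 uint8, red, green, blue); there is no depth.
- robot.camera_model(name): a dict with "camera_matrix" (3x3 intrinsics, pixels), "k1" (the pictures are not rectified: a ray, as slopes to the right and down, at radius r is drawn at 1 + k1 r^2 times it, then the intrinsics apply), "rvec" (rotation vector, rad) and "tvec" (3), from world to camera coordinates, as OpenCV has them. Camera axes: x right, y down, z forward; pixel columns grow to the right and rows downward; lengths in m; the calibration is good to about 2 mm. A picture is of the moment at which its call begins. camera_model takes no time and is no camera call.
- robot.close_job(): hands the job in; it is judged then, once.
Trained networks look in the newest picture that a camera, given by its name, has taken for a name from the list of things; names that differ only in an ending like _2 or _b are one class to them, and where a whole thing is asked for, a point or a joint stands for the part that bears it (a point fixed in the world has none). Each returns a list of dicts, best first, with "score" (0 to 1); they miss things now and then, are a little off and sometimes report something else, mostly with a low value. They report only what shows in the picture. A call takes as long as a camera call. They do not tell look-alikes from the thing itself.
- robot.recognise(name, camera): "centre" ([x, y, z] in m, in world coordinates, good to about 4 mm: the middle of the surface that is visible of it).
- robot.spot_point(name, camera): "centre" ([x, y, z] in m, in world coordinates, good to about 4 mm: a listed point, or the origin of a listed thing).
The state is a dict: "time": time; "joint_positions": joint angles; "qvel": joint speeds; "joint_torque": joint torques, N m; "tool_pos": TCP position; "ee_rot": TCP orientation; "wrist_force": force on the tool from outside, world axes, zero at the start; "wrist_torque": the same for the moment, N m; "width": finger opening in m; "finger_force": force on a finger pad.
Only numpy, scipy, OpenCV 4.12 (cv2) and the standard library are available. Lean on these libraries where they do the work, as an engineer would, in place of code of your own. Each camera call takes 0.05 s, during which the arm holds its last target. There are 200 camera calls.

## Working session

There is one attempt and no reset: what is moved stays moved. The work goes in short steps, Python scripts to look and compute and a tool call to move; the robot and the scene stay as the last step left them, time stands still between calls to the robot, and variables do not carry over. Pictures are saved under pics/ and viewed, at most 10 in all, crops included, and the job is handed in when it is done.

Besides the shell and the picture viewer there is one more tool, called after "Request:" by a JSON object that holds its "fn" and its "kwargs", one argument or row to a line. play_rows: Moves the arm, as the interface text tells. Its arguments: {"type":"object","properties":{"translation":{"type":"array","items":{"type":"array","items":{"type":"number","minimum":-1,"maximum":1}}},"twist":{"type":"array","items":{"type":"array","items":{"type":"number","minimum":-1,"maximum":1}}},"gripper":{"type":"array","items":{"type":"number"}}},"required":["translation","twist","gripper"]}

```bash
mkdir -p pics
python3 - <<'E'
from bench import robot
import cv2, numpy as np
for c in ("scene","top"):
    im=robot.snapshot(c); cv2.imwrite(f"pics/{c}0.png",im[:,:,::-1])
    m=robot.camera_model(c); R=cv2.Rodrigues(np.array(m["rvec"],float))[0]
    print(c,(-R.T@np.array(m["tvec"],float)).round(3),np.array(m["camera_matrix"]).round(1).tolist(),m["k1"])
    for n in ("t_key","key_rest","mould_clamp","terra_bear","pot_1","beaker_c"):
        print(n,[(round(d["score"],2),np.round(d["centre"],3).tolist()) for d in robot.spot_point(n,c)][:4])
    for n in ("slot_mark","keeper_mark"):
        print(n,[(round(d["score"],2),np.round(d["centre"],3).tolist()) for d in robot.spot_point(n,c)][:4])
o=robot.get_obs();print(o)
E
```

```text
scene [-0.002 -0.699  0.957] [[482.3, 0.0, 325.7], [0.0, 482.3, 194.5], [0.0, 0.0, 1.0]] -0.14056920687983226
t_key [(0.63, [0.47, -0.164, 0.012]), (0.54, [0.484, -0.26, 0.003])]
key_rest [(0.73, [0.464, -0.168, -0.003])]
mould_clamp [(0.88, [0.518, 0.14, 0.001]), (0.35, [0.497, 0.093, 0.093])]
terra_bear [(0.97, [0.642, -0.104, -0.0])]
pot_1 [(0.83, [0.35, -0.348, 0.0]), (0.42, [0.517, 0.145, -0.001])]
beaker_c [(0.69, [0.613, 0.373, 0.001])]
slot_mark [(0.65, [0.498, 0.094, 0.094]), (0.45, [0.517, 0.143, 0.001])]
keeper_mark [(0.7, [0.494, 0.09, 0.069])]
top [0.319 0.003 1.084] [[382.1, 0.0, 314.8], [0.0, 382.1, 196.6], [0.0, 0.0, 1.0]] -0.019208251574143718
t_key [(0.74, [0.479, -0.264, -0.001]), (0.66, [0.466, -0.162, 0.017])]
key_rest [(0.83, [0.464, -0.167, 0.001])]
mould_clamp [(0.71, [0.516, 0.141, 0.003])]
terra_bear [(0.81, [0.638, -0.106, 0.0])]
pot_1 [(0.57, [0.35, -0.348, -0.002])]
beaker_c [(0.61, [0.61, 0.375, 0.001])]
slot_mark [(0.68, [0.498, 0.094, 0.089])]
keeper_mark [(0.59, [0.497, 0.091, 0.065])]
{'time': 0.9, 'joint_positions': array([ 1.22389604e+00,  8.71625086e-02,  1.37070254e+00, -3.04466815e-05,
        1.68360489e+00, -1.03089060e-01]), 'qvel': array([-0.00088306,  0.00028404, -0.00143538, -0.00018438, -0.00094421,
       -0.00147657]), 'joint_torque': array([-4.61604122e-04, -3.40034831e+01, -3.02601564e+01,  7.17650517e-02,
        2.33451650e-02,  3.10595112e-05]), 'tool_pos': array([0.13277093, 0.53372256, 0.4047251 ]), 'ee_rot': array([3.14147371e+00, 4.27200040e-05, 2.89777800e+00]), 'wrist_force': array([0.24179194, 0.15280789, 0.05503217]), 'wrist_torque': array([-0.01300089, -0.00032953,  0.01310192]), 'finger_force': 0.0, 'width': 0.0940340828469414}
```

View pics/top0.png

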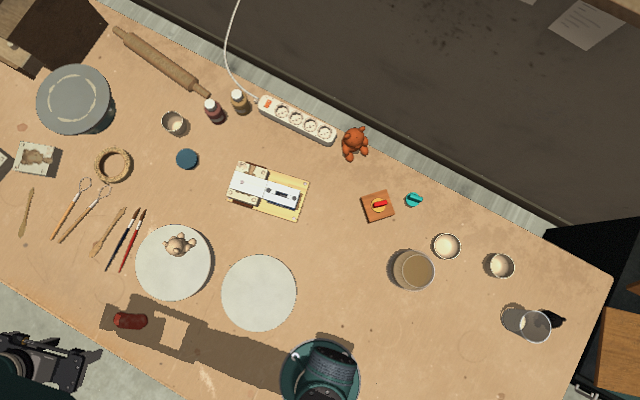

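View pics/scene0.png

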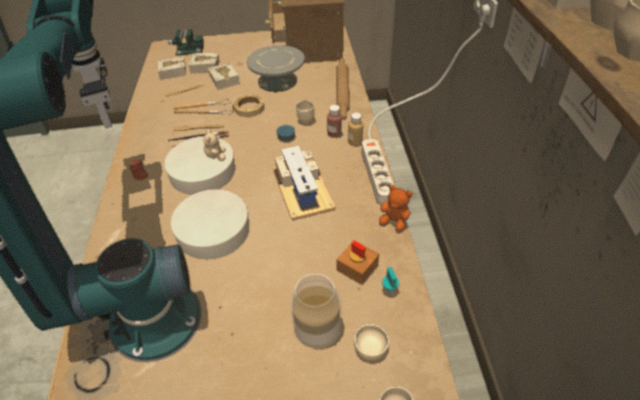

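```bash
cat > h.py <<'E'
from bench import robot
import cv2, numpy as np
def cam(c):
    m=robot.camera_model(c); K=np.array(m["camera_matrix"],float); r=np.array(m["rvec"],float); t=np.array(m["tvec"],float)
    return K,np.array([m["k1"],0,0,0,0.]),r,t
def proj(c,P):
    K,d,r,t=cam(c); return cv2.projectPoints(np.array(P,float).reshape(-1,1,3),r,t,K,d)[0].reshape(-1,2)
def ray(c,uv,z):
    K,d,r,t=cam(c); R=cv2.Rodrigues(r)[0]
    n=cv2.undistortPoints(np.array(uv,float).reshape(-1,1,2),K,d).reshape(-1,2)
    D=np.c_[n,np.ones(len(n))]@R; C=-R.T@t
    return C+D*((z-C[2])/D[:,2])[:,None]
def warp(im,c,cx,cy,z,half,px,yaw=0):
    # rectified view of plane z: right=local x, up=local y, px per m
    n=int(2*half*px); i,j=np.meshgrid(np.arange(n),np.arange(n)); 
    lx=(i-n/2)/px; ly=(n/2-j)/px; co,s=np.cos(yaw),np.sin(yaw)
    P=np.c_[(cx+co*lx-s*ly).ravel(),(cy+s*lx+co*ly).ravel(),np.full(n*n,z)]
    uv=proj(c,P).astype(np.float32).reshape(n,n,2)
    return cv2.remap(im,uv[...,0],uv[...,1],cv2.INTER_CUBIC)
E
python3 - <<'E'
from h import *
a=cv2.imread("pics/top0.png"); b=cv2.imread("pics/scene0.png")
k=lambda im,c,x,y,w,h: cv2.resize(im[y:y+h,x:x+w],(400,300),interpolation=cv2.INTER_CUBIC)
# top: key crop and clamp crop ; scene: same
o=np.vstack([np.hstack([k(a,0,350,180,88,66),k(a,0,220,155,96,72)]),np.hstack([k(b,0,330,230,88,66),k(b,0,264,140,80,60+20)[:, :]])])
cv2.imwrite("pics/crop1.png",o)
hsv=cv2.cvtColor(a,cv2.COLOR_BGR2HSV).astype(int)
m=((hsv[...,0]<6)|(hsv[...,0]>174))&(hsv[...,1]>190)&(hsv[...,2]>120)
m[:, :360]=0;m[:,400:]=0;m[:185]=0;m[225:]=0
v,u=np.nonzero(m);P=ray("top",np.c_[u,v],0.089)[:,:2];w,V=np.linalg.eigh(np.cov(P.T));print("red",len(u),P.mean(0).round(4),np.sqrt(w*12).round(4),np.arctan2(V[1,1],V[0,1]).round(3))
E
```

```text
red 54 [ 0.4638 -0.1658] [0.0109 0.035 ] 1.802
```

View pics/crop1.png

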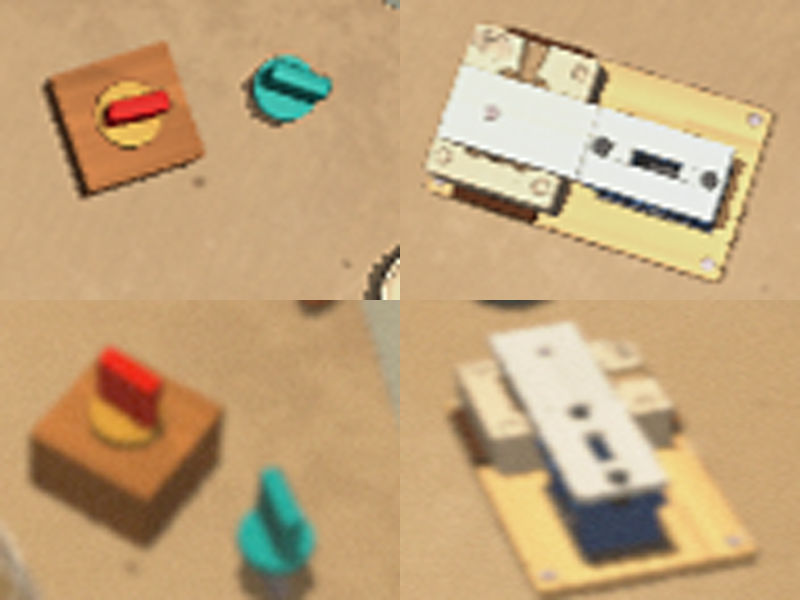

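Run:
```python
from h import *
a=cv2.imread("pics/top0.png"); g=cv2.cvtColor(a,cv2.COLOR_BGR2GRAY)
f=lambda x,y:(220+(x-400)*.24-.38,155+y*.24-.38)
n=ray("top",[f(600,145),f(710,180)],0.0935); s=ray("top",[f(655,162)],0.088)
print(n.round(4),s.round(4)); d=n[0]-n[1];print(np.linalg.norm(d),np.arctan2(d[1],d[0]))
# base yellow: rect fit with plane z=.015
hsv=cv2.cvtColor(a,cv2.COLOR_BGR2HSV)
yaw=np.arctan2(d[1],d[0])
w=warp(a,"top",s[0,0],s[0,1],0.088,0.06,5000,yaw) # local x = along slot
cv2.imwrite("pics/slot_w.png",w)
gw=cv2.cvtColor(w,cv2.COLOR_BGR2GRAY)
# refine angle/centre: dark moment in central window
for th in (80,110,140):
    m=np.zeros_like(gw,bool); c=300; m[c-60:c+60,c-115:c+115]=gw[c-60:c+60,c-115:c+115]<th
    v,u=np.nonzero(m); q=np.c_[(u-c)/5,(c-v)/5]; W,V=np.linalg.eigh(np.cov(q.T))
    print(th,q.mean(0).round(2),q.min(0),q.max(0),np.sqrt(W*12).round(1),np.arctan(V[1,1]/V[0,1]).round(3))
```

```text
[[0.5025 0.13   0.0935]
 [0.4792 0.0604 0.0935]] [[0.4921 0.0957 0.088 ]]
0.07339788229747965 1.247979661729812
80 [1.43 0.39] [-15.4  -3.4] [14.2  5.6] [ 7.4 29.5] 0.081
110 [-0.38  0.87] [-16.2  -3.8] [15.  6.] [ 9. 31.] 0.014
140 [-0.49  0.92] [-16.8  -4.4] [15.8  6.4] [10.1 32. ] 0.009
```

View pics/slot_w.png

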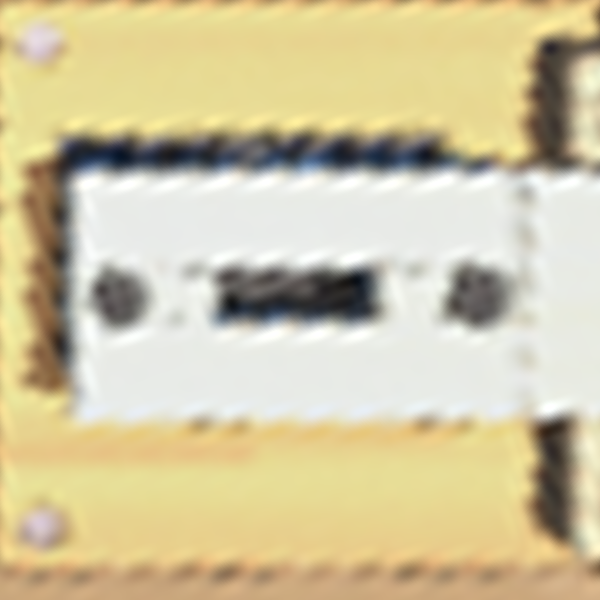

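Top view: the red key stands in the brown rest at about (380, 204), and the turquoise look-alike lies on the table at (414, 199). The red one in its rest fits the description, and the crop confirms it. The clamp's slot is at about (281, 194) with its nuts on either side, which puts it about 7 mm off its mark.

```bash
cat > plan.py <<'E'
import sys
from h import *
from scipy.spatial.transform import Rotation as Ro
def plan(pos,yaw,n,g,start=None):
    o=robot.get_obs(); p=np.array(o["tool_pos"]); R=Ro.from_euler("xyz",o["ee_rot"])
    T=Ro.from_euler("xyz",[np.pi,0,yaw]); tr=[];tw=[]
    for k in range(n):
        l=n-k; t=np.clip(R.inv().apply(pos-p)/l/.04,-1,1).round(2); w=np.clip((R.inv()*T).as_rotvec()/l/.1,-1,1).round(2)
        tr.append((t+0).tolist()); tw.append((w+0).tolist()); p=p+R.apply(t*.04); R=R*Ro.from_rotvec(w*.1)
    print("left",(pos-p).round(4),(R.inv()*T).as_rotvec().round(3), "obs",o["time"],o["tool_pos"].round(4),o["ee_rot"].round(3),o["wrist_force"].round(1),o["width"])
    for i in range(0,n,8): print('T',tr[i:i+8],'\nW',tw[i:i+8])
if __name__=="__main__":
    a=[float(x) for x in sys.argv[1:6]]; plan(np.array(a[:3]),a[3],int(a[4]),0)
E
python3 plan.py 0.464 -0.166 0.36 1.80 24
```

```text
left [-0.     -0.      0.0001] [ 0. -0. -0.] obs 0.9 [0.1328 0.5337 0.4047] [3.141 0.    2.898] [0.2 0.2 0.1] 0.0940340828469414
T [[-0.51, -0.62, 0.05], [-0.54, -0.6, 0.05], [-0.57, -0.57, 0.05], [-0.59, -0.55, 0.05], [-0.62, -0.52, 0.05], [-0.64, -0.49, 0.05], [-0.66, -0.46, 0.05], [-0.68, -0.43, 0.05]] 
W [[0.0, 0.0, 0.46], [0.0, 0.0, 0.46], [0.0, 0.0, 0.46], [0.0, 0.0, 0.46], [0.0, 0.0, 0.46], [0.0, 0.0, 0.46], [0.0, 0.0, 0.46], [0.0, 0.0, 0.46]]
T [[-0.7, -0.4, 0.04], [-0.72, -0.37, 0.05], [-0.73, -0.33, 0.04], [-0.75, -0.3, 0.05], [-0.76, -0.26, 0.04], [-0.77, -0.23, 0.05], [-0.78, -0.19, 0.04], [-0.79, -0.16, 0.05]] 
W [[0.0, 0.0, 0.46], [0.0, 0.0, 0.46], [0.0, 0.0, 0.46], [0.0, 0.0, 0.46], [0.0, 0.0, 0.45], [0.0, 0.0, 0.46], [0.0, 0.0, 0.45], [0.0, 0.0, 0.46]]
T [[-0.8, -0.12, 0.04], [-0.8, -0.09, 0.05], [-0.81, -0.05, 0.04], [-0.81, -0.01, 0.05], [-0.81, 0.02, 0.04], [-0.8, 0.06, 0.05], [-0.8, 0.1, 0.04], [-0.8, 0.14, 0.05]] 
W [[0.0, 0.0, 0.45], [0.0, 0.0, 0.46], [0.0, 0.0, 0.45], [0.0, 0.0, 0.46], [0.0, 0.0, 0.45], [0.0, 0.0, 0.46], [0.0, 0.0, 0.45], [0.0, 0.0, 0.46]]
```

Request:
{"fn": "play_rows", "kwargs": {
  "translation": [
    [-0.51, -0.62, 0.05],
    [-0.54, -0.6, 0.05],
    [-0.57, -0.57, 0.05],
    [-0.59, -0.55, 0.05],
    [-0.62, -0.52, 0.05],
    [-0.64, -0.49, 0.05],
    [-0.66, -0.46, 0.05],
    [-0.68, -0.43, 0.05]
  ],
  "twist": [
    [0, 0, 0.46],
    [0, 0, 0.46],
    [0, 0, 0.46],
    [0, 0, 0.46],
    [0, 0, 0.46],
    [0, 0, 0.46],
    [0, 0, 0.46],
    [0, 0, 0.46]
  ],
  "gripper": [1, 1, 1, 1, 1, 1, 1, 1]
}}

```text
time: 1.7
tool_pos: [0.2436, 0.2996, 0.3888]
ee_rot: [3.141, 0.0, 2.528]
wrist_force: [0.2, 0.2, -0.1]
width: 0.0939
finger_force: 0.0
```

Request:
{"fn": "play_rows", "kwargs": {
  "translation": [
    [-0.7, -0.4, 0.04],
    [-0.72, -0.37, 0.05],
    [-0.73, -0.33, 0.04],
    [-0.75, -0.3, 0.05],
    [-0.76, -0.26, 0.04],
    [-0.77, -0.23, 0.05],
    [-0.78, -0.19, 0.04],
    [-0.79, -0.16, 0.05]
  ],
  "twist": [
    [0, 0, 0.46],
    [0, 0, 0.46],
    [0, 0, 0.46],
    [0, 0, 0.46],
    [0, 0, 0.46],
    [0, 0, 0.46],
    [0, 0, 0.46],
    [0, 0, 0.46]
  ],
  "gripper": [1, 1, 1, 1, 1, 1, 1, 1]
}}

```text
time: 2.5
tool_pos: [0.3536, 0.0665, 0.3745]
ee_rot: [3.14, 0.0, 2.16]
wrist_force: [0.7, 0.6, 0.2]
width: 0.0938
finger_force: 0.0
```

Request:
{"fn": "play_rows", "kwargs": {
  "translation": [
    [-0.8, -0.12, 0.04],
    [-0.8, -0.09, 0.05],
    [-0.81, -0.05, 0.04],
    [-0.81, -0.01, 0.05],
    [-0.81, 0.02, 0.04],
    [-0.8, 0.06, 0.05],
    [-0.8, 0.1, 0.04],
    [-0.8, 0.14, 0.05]
  ],
  "twist": [
    [0, 0, 0.46],
    [0, 0, 0.46],
    [0, 0, 0.46],
    [0, 0, 0.46],
    [0, 0, 0.46],
    [0, 0, 0.46],
    [0, 0, 0.46],
    [0, 0, 0.46]
  ],
  "gripper": [1, 1, 1, 1, 1, 1, 1, 1]
}}

```text
time: 3.3
tool_pos: [0.4634, -0.1678, 0.3599]
ee_rot: [3.141, 0.0, 1.792]
wrist_force: [-0.1, 0.1, -0.2]
width: 0.0936
finger_force: 0.0
```

```bash
python3 plan.py 0.464 -0.166 0.257 1.80 8
```

```text
left [ 0.0002  0.     -0.0001] [ 0.  0. -0.] obs 3.3 [ 0.4634 -0.1678  0.3599] [3.141 0.    1.792] [-0.1  0.1 -0.2] 0.09358154558800874
T [[0.01, 0.0, 0.32], [0.0, 0.0, 0.32], [0.01, 0.0, 0.32], [0.0, 0.0, 0.32], [0.01, 0.01, 0.32], [0.0, 0.0, 0.32], [0.01, 0.01, 0.33], [0.0, 0.0, 0.32]] 
W [[0.0, 0.0, -0.01], [0.0, 0.0, -0.01], [0.0, 0.0, -0.01], [0.0, 0.0, -0.01], [0.0, 0.0, -0.01], [0.0, 0.0, -0.01], [0.0, 0.0, -0.01], [0.0, 0.0, -0.01]]
```

Request:
{"fn": "play_rows", "kwargs": {
  "translation": [
    [0.01, 0, 0.32],
    [0.01, 0, 0.32],
    [0.01, 0, 0.32],
    [0.01, 0, 0.32],
    [0, 0, 0.32],
    [0, 0, 0.32],
    [0, 0, 0.33],
    [0, 0, 0.32]
  ],
  "twist": [
    [0, 0, -0.01],
    [0, 0, -0.01],
    [0, 0, -0.01],
    [0, 0, -0.01],
    [0, 0, -0.01],
    [0, 0, -0.01],
    [0, 0, -0.01],
    [0, 0, -0.01]
  ],
  "gripper": [1, 1, 1, 1, 1, 1, 1, 1]
}}

```text
time: 4.1
tool_pos: [0.4626, -0.1647, 0.256]
ee_rot: [3.142, -0.0, 1.802]
wrist_force: [0.5, 0.3, 0.1]
width: 0.0939
finger_force: 0.0
```

Request:
{"fn": "play_rows", "kwargs": {
  "translation": [
    [0, 0, 0],
    [0, 0, 0],
    [0, 0, 0],
    [0, 0, 0],
    [0, 0, 0],
    [0, 0, 0],
    [0, 0, 0],
    [0, 0, 0]
  ],
  "twist": [
    [0, 0, 0],
    [0, 0, 0],
    [0, 0, 0],
    [0, 0, 0],
    [0, 0, 0],
    [0, 0, 0],
    [0, 0, 0],
    [0, 0, 0]
  ],
  "gripper": [-1, -1, -1, -1, -1, -1, -1, -1]
}}

```text
time: 4.9
tool_pos: [0.4627, -0.1649, 0.2571]
ee_rot: [3.141, 0.0, 1.802]
wrist_force: [-0.8, 0.1, -0.3]
width: 0.0331
finger_force: 0.0
```

Request:
{"fn": "play_rows", "kwargs": {
  "translation": [
    [0, 0, 0],
    [0, 0, 0],
    [0, 0, 0],
    [0, 0, 0],
    [0, 0, 0],
    [0, 0, 0]
  ],
  "twist": [
    [0, 0, 0],
    [0, 0, 0],
    [0, 0, 0],
    [0, 0, 0],
    [0, 0, 0],
    [0, 0, 0]
  ],
  "gripper": [-1, -1, -1, -1, -1, -1]
}}

```text
time: 5.5
tool_pos: [0.4627, -0.1649, 0.2571]
ee_rot: [3.141, -0.0, 1.802]
wrist_force: [0.7, 0.5, 0.8]
width: 0.0118
finger_force: 30.0
```

Request:
{"fn": "play_rows", "kwargs": {
  "translation": [
    [0, 0, -0.1],
    [0, 0, -0.3],
    [0, 0, -0.4],
    [0, 0, -0.4],
    [0, 0, -0.4],
    [0, 0, -0.4],
    [0, 0, -0.4],
    [0, 0, -0.4]
  ],
  "twist": [
    [0, 0, 0],
    [0, 0, 0],
    [0, 0, 0],
    [0, 0, 0],
    [0, 0, 0],
    [0, 0, 0],
    [0, 0, 0],
    [0, 0, 0]
  ],
  "gripper": [-1, -1, -1, -1, -1, -1, -1, -1]
}}

```text
time: 6.3
tool_pos: [0.4624, -0.1648, 0.3707]
ee_rot: [3.141, 0.0, 1.802]
wrist_force: [0.0, -0.2, -1.5]
width: 0.0119
finger_force: 30.0
```

```bash
python3 plan.py 0.491 0.0955 0.36 1.248 16
```

```text
left [0.     0.0001 0.0002] [ 0.  0. -0.] obs 6.3 [ 0.4624 -0.1648  0.3707] [3.141 0.    1.802] [ 0.  -0.2 -1.5] 0.011945022899469233
T [[0.39, 0.14, 0.02], [0.39, 0.12, 0.02], [0.39, 0.11, 0.02], [0.4, 0.1, 0.02], [0.4, 0.08, 0.02], [0.4, 0.07, 0.02], [0.41, 0.05, 0.01], [0.41, 0.04, 0.02]] 
W [[0.0, 0.0, 0.35], [0.0, 0.0, 0.35], [0.0, 0.0, 0.35], [0.0, 0.0, 0.35], [0.0, 0.0, 0.34], [0.0, 0.0, 0.35], [0.0, 0.0, 0.34], [0.0, 0.0, 0.35]]
T [[0.41, 0.03, 0.01], [0.41, 0.01, 0.02], [0.41, 0.0, 0.01], [0.41, -0.02, 0.02], [0.41, -0.03, 0.01], [0.4, -0.05, 0.02], [0.4, -0.06, 0.01], [0.4, -0.07, 0.02]] 
W [[0.0, 0.0, 0.34], [0.0, 0.0, 0.35], [0.0, 0.0, 0.34], [0.0, 0.0, 0.35], [0.0, 0.0, 0.34], [0.0, 0.0, 0.35], [0.0, 0.0, 0.34], [0.0, 0.0, 0.35]]
```

Request:
{"fn": "play_rows", "kwargs": {
  "translation": [
    [0.39, 0.14, 0.02],
    [0.39, 0.12, 0.02],
    [0.39, 0.11, 0.02],
    [0.4, 0.1, 0.02],
    [0.4, 0.08, 0.02],
    [0.4, 0.07, 0.02],
    [0.41, 0.05, 0.01],
    [0.41, 0.04, 0.02]
  ],
  "twist": [
    [0, 0, 0.35],
    [0, 0, 0.35],
    [0, 0, 0.35],
    [0, 0, 0.35],
    [0, 0, 0.34],
    [0, 0, 0.35],
    [0, 0, 0.34],
    [0, 0, 0.35]
  ],
  "gripper": [-1, -1, -1, -1, -1, -1, -1, -1]
}}

```text
time: 7.1
tool_pos: [0.4769, -0.0338, 0.364]
ee_rot: [3.141, 0.0, 1.522]
wrist_force: [-0.0, -0.7, -2.0]
width: 0.0116
finger_force: 30.0
```

Request:
{"fn": "play_rows", "kwargs": {
  "translation": [
    [0.41, 0.03, 0.01],
    [0.41, 0.01, 0.02],
    [0.41, 0, 0.01],
    [0.41, -0.02, 0.02],
    [0.41, -0.03, 0.01],
    [0.4, -0.05, 0.02],
    [0.4, -0.06, 0.01],
    [0.4, -0.07, 0.02]
  ],
  "twist": [
    [0, 0, 0.34],
    [0, 0, 0.35],
    [0, 0, 0.34],
    [0, 0, 0.35],
    [0, 0, 0.34],
    [0, 0, 0.35],
    [0, 0, 0.34],
    [0, 0, 0.35]
  ],
  "gripper": [-1, -1, -1, -1, -1, -1, -1, -1]
}}

```text
time: 7.9
tool_pos: [0.4911, 0.096, 0.3592]
ee_rot: [3.141, -0.0, 1.246]
wrist_force: [1.0, 0.8, -2.5]
width: 0.0121
finger_force: 30.0
```

Run:
```python
from h import *
o=robot.get_obs();print(o["tool_pos"].round(4),o["ee_rot"].round(3))
a=robot.snapshot("scene")[:,:,::-1]; cv2.imwrite("pics/s1raw.png",a)
p=proj("scene",[o["tool_pos"]-[0,0,.2]])[0]; q=proj("scene",[[.491,.0955,.088]])[0]; print(p,q)
x,y=int(q[0])-45,int(q[1])-70
c=cv2.resize(a[y:y+100,x:x+100],(590,590),interpolation=cv2.INTER_CUBIC); print(x,y)
cv2.imwrite("pics/s1.png",c)
```

```text
[0.4911 0.096  0.3592] [ 3.141 -0.     1.246]
[301.8893547  158.48864561] [303.40751347 179.06981394]
258 109
```

View pics/s1.png

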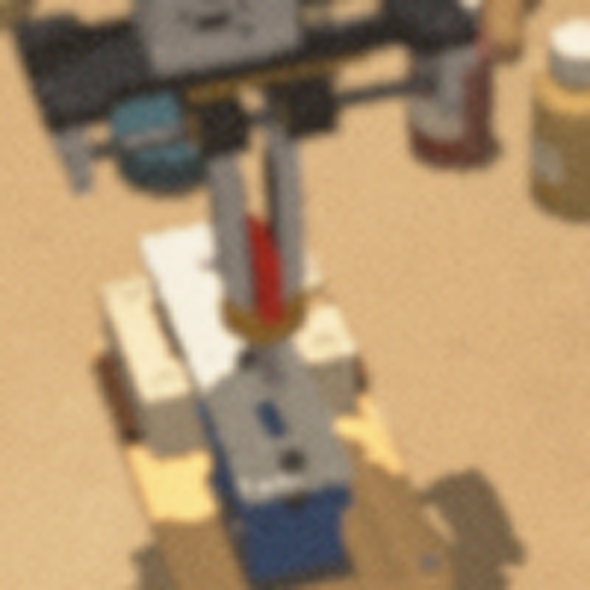

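Run:
```python
from h import *
o=robot.get_obs(); t=o["tool_pos"]
b=cv2.imread("pics/s1raw.png")
for nm in ("scene0","s1raw"):
    im=cv2.imread(f"pics/{nm}.png")
    w=warp(im,"scene",.491,.0955,.088,.06,5000,1.248); cv2.imwrite(f"pics/w_{nm}.png",w)
    g=cv2.cvtColor(w,cv2.COLOR_BGR2GRAY).astype(float)
    # slot profile across (local y) and along, relative strap brightness
    P=g[220:380,270:330].mean(1); Q=g[290:310,170:430].mean(0)
    def cen(P,off):
        hi=np.percentile(P,75); lo=P.min(); m=P<(hi+lo)/2; i=np.nonzero(m)[0]; wt=np.clip(hi-P,0,None); return (i.min()+off-300)/5,(i.max()+off-300)/5
    print(nm,"across",cen(P,220),"along",cen(Q,170))
    print(g[200:400:8,270:330].mean(1).round().tolist())
hsv=cv2.cvtColor(b,cv2.COLOR_BGR2HSV).astype(int)
m=((hsv[...,0]<6)|(hsv[...,0]>174))&(hsv[...,1]>150)
m[:140]=0;m[170:]=0;m[:,:295]=0;m[:,310:]=0
v,u=np.nonzero(m);print("red px",len(u),u.mean(),v.mean(), u.min(),u.max(),v.min(),v.max())
m=(hsv[...,0]>10)&(hsv[...,0]<22)&(hsv[...,1]>150);m[:157]=0;m[170:]=0;m[:,:293]=0;m[:,312:]=0
v,u=np.nonzero(m);print("collar px",len(u),u.mean(),v.mean(),u.min(),u.max(),v.min(),v.max())
kz=t[2]-.242
print("pred collar",proj("scene",[[t[0],t[1],kz+.038],[t[0],t[1],kz+.03]]),"grip",proj("scene",[[t[0],t[1],kz+.038],[t[0],t[1],kz+.074]]))
w=warp(b,"scene",t[0],t[1],kz+.038,.06,5000,1.248)
cv2.imwrite("pics/pair.png",np.hstack([cv2.resize(cv2.imread("pics/w_scene0.png")[100:500,100:500],(400,400)),w[100:500,100:500]]))
```

```text
scene0 across (np.float64(-4.4), np.float64(4.4)) along (np.float64(-12.2), np.float64(13.4))
[230.0, 232.0, 232.0, 232.0, 232.0, 233.0, 233.0, 230.0, 214.0, 183.0, 140.0, 100.0, 76.0, 77.0, 102.0, 141.0, 182.0, 214.0, 228.0, 231.0, 231.0, 230.0, 231.0, 232.0, 232.0]
s1raw across (np.float64(-5.0), np.float64(4.2)) along (np.float64(-26.0), np.float64(9.2))
[140.0, 143.0, 143.0, 142.0, 141.0, 141.0, 141.0, 138.0, 129.0, 112.0, 94.0, 81.0, 72.0, 72.0, 83.0, 102.0, 120.0, 130.0, 135.0, 138.0, 140.0, 141.0, 140.0, 140.0, 141.0]
red px 61 302.4754098360656 154.47540983606558 300 305 146 162
collar px 38 302.7368421052632 163.10526315789474 297 308 160 166
pred collar [[301.60478889 159.37711577]
 [301.7723269  161.74595135]] grip [[301.60478889 159.37711577]
 [300.83408431 148.4528472 ]]
```

View pics/pair.png

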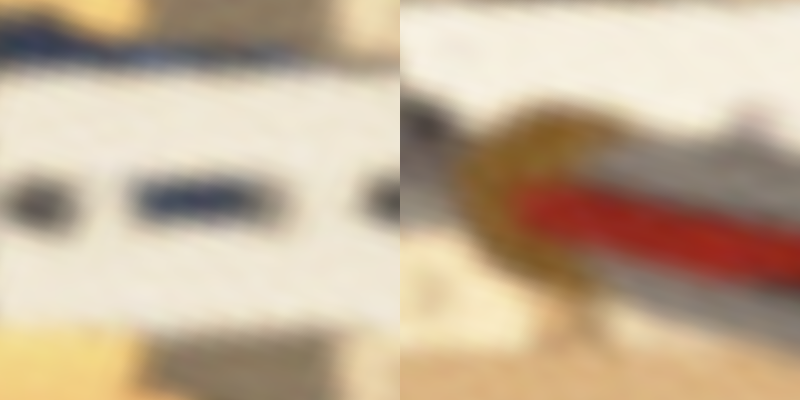

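Scene view: the gripper holds the red key upright at crop (265, 270), and the slot is visible below it at (271, 418). The rectified pair shows the slot and the collar centred within about 1 mm, so I'll lower slowly and feel for contact.

Request:
{"fn": "play_rows", "kwargs": {
  "translation": [
    [0, -0.01, 0.13],
    [0, 0, 0.13],
    [0, 0, 0.13],
    [0, 0, 0.13],
    [0, 0, 0.05],
    [0, 0, 0.05],
    [0, 0, 0.05],
    [0, 0, 0.03]
  ],
  "twist": [
    [0, 0, 0],
    [0, 0, 0],
    [0, 0, 0],
    [0, 0, 0],
    [0, 0, 0],
    [0, 0, 0],
    [0, 0, 0],
    [0, 0, 0]
  ],
  "gripper": [-1, -1, -1, -1, -1, -1, -1, -1]
}}

```text
time: 8.75
tool_pos: [0.4909, 0.0954, 0.3302]
ee_rot: [3.141, -0.0, 1.248]
wrist_force: [-0.4, -0.1, -1.2]
width: 0.0116
finger_force: 30.0
```

Request:
{"fn": "play_rows", "kwargs": {
  "translation": [
    [0, 0, 0.02],
    [0, 0, 0]
  ],
  "twist": [
    [0, 0, 0],
    [0, 0, 0]
  ],
  "gripper": [-1, -1]
}}

```text
time: 8.95
tool_pos: [0.4908, 0.0955, 0.3295]
ee_rot: [-3.142, -0.0, 1.248]
wrist_force: [0.0, -0.5, -1.1]
width: 0.0121
finger_force: 30.0
```

Request:
{"fn": "play_rows", "kwargs": {
  "translation": [
    [0, 0, 0.03],
    [0, 0, 0.03],
    [0, 0, 0]
  ],
  "twist": [
    [0, 0, 0],
    [0, 0, 0],
    [0, 0, 0]
  ],
  "gripper": [-1, -1, -1]
}}

```text
time: 9.25
tool_pos: [0.4908, 0.0955, 0.3269]
ee_rot: [-3.141, 0.0, 1.248]
wrist_force: [-0.2, 0.6, -1.1]
width: 0.0119
finger_force: 30.0
```

Request:
{"fn": "play_rows", "kwargs": {
  "translation": [
    [0, 0, 0.02],
    [0, 0, 0]
  ],
  "twist": [
    [0, 0, 0],
    [0, 0, 0]
  ],
  "gripper": [-1, -1]
}}

```text
time: 9.45
tool_pos: [0.4908, 0.0955, 0.3262]
ee_rot: [-3.141, -0.0, 1.248]
wrist_force: [-0.2, 1.3, -0.4]
width: 0.0116
finger_force: 30.0
```

Request:
{"fn": "play_rows", "kwargs": {
  "translation": [
    [0, 0, 0.02],
    [0, 0, 0.02],
    [0, 0, 0]
  ],
  "twist": [
    [0, 0, 0],
    [0, 0, 0],
    [0, 0, 0]
  ],
  "gripper": [-1, -1, -1]
}}

```text
time: 9.75
tool_pos: [0.4908, 0.0955, 0.3245]
ee_rot: [-3.141, 0.0, 1.248]
wrist_force: [0.5, 0.0, -1.1]
width: 0.0117
finger_force: 30.0
```

Request:
{"fn": "play_rows", "kwargs": {
  "translation": [
    [0, 0, 0.02],
    [0, 0, 0.02],
    [0, 0, 0]
  ],
  "twist": [
    [0, 0, 0],
    [0, 0, 0],
    [0, 0, 0]
  ],
  "gripper": [-1, -1, -1]
}}

```text
time: 10.05
tool_pos: [0.4908, 0.0955, 0.3229]
ee_rot: [-3.141, 0.0, 1.248]
wrist_force: [0.2, -0.3, -1.8]
width: 0.0121
finger_force: 30.0
```

No contact force at key height 81 mm, so the bar is in the strap slot. I'll continue to the keeper plate.

Request:
{"fn": "play_rows", "kwargs": {
  "translation": [
    [0, 0, 0.05],
    [0, 0, 0.05],
    [0, 0, 0.05],
    [0, 0, 0.05],
    [0, 0, 0.03],
    [0, 0, 0.03],
    [0, 0, 0]
  ],
  "twist": [
    [0, 0, 0],
    [0, 0, 0],
    [0, 0, 0],
    [0, 0, 0],
    [0, 0, 0],
    [0, 0, 0],
    [0, 0, 0]
  ],
  "gripper": [-1, -1, -1, -1, -1, -1, -1]
}}

```text
time: 10.75
tool_pos: [0.4908, 0.0955, 0.3125]
ee_rot: [-3.141, 0.0, 1.248]
wrist_force: [0.8, -0.1, -1.6]
width: 0.0121
finger_force: 30.0
```

Request:
{"fn": "play_rows", "kwargs": {
  "translation": [
    [0, 0, 0.03],
    [0, 0, 0.03],
    [0, 0, 0]
  ],
  "twist": [
    [0, 0, 0],
    [0, 0, 0],
    [0, 0, 0]
  ],
  "gripper": [-1, -1, -1]
}}

```text
time: 11.05
tool_pos: [0.4908, 0.0955, 0.3101]
ee_rot: [-3.141, 0.0, 1.248]
wrist_force: [-1.1, 0.3, -0.9]
width: 0.0122
finger_force: 30.0
```

Request:
{"fn": "play_rows", "kwargs": {
  "translation": [
    [0, 0, 0.03],
    [0, 0, 0.03],
    [0, 0, 0]
  ],
  "twist": [
    [0, 0, 0],
    [0, 0, 0],
    [0, 0, 0]
  ],
  "gripper": [-1, -1, -1]
}}

```text
time: 11.35
tool_pos: [0.4908, 0.0955, 0.3076]
ee_rot: [-3.141, 0.0, 1.248]
wrist_force: [0.2, -0.2, -1.0]
width: 0.0118
finger_force: 30.0
```

Request:
{"fn": "play_rows", "kwargs": {
  "translation": [
    [0, 0, 0.03],
    [0, 0, 0.03],
    [0, 0, 0]
  ],
  "twist": [
    [0, 0, 0],
    [0, 0, 0],
    [0, 0, 0]
  ],
  "gripper": [-1, -1, -1]
}}

```text
time: 11.65
tool_pos: [0.4908, 0.0955, 0.3052]
ee_rot: [-3.141, 0.0, 1.248]
wrist_force: [-0.4, 0.2, -1.2]
width: 0.0117
finger_force: 30.0
```

Request:
{"fn": "play_rows", "kwargs": {
  "translation": [
    [0, 0, 0.03],
    [0, 0, 0.03],
    [0, 0, 0]
  ],
  "twist": [
    [0, 0, 0],
    [0, 0, 0],
    [0, 0, 0]
  ],
  "gripper": [-1, -1, -1]
}}

```text
time: 11.95
tool_pos: [0.4908, 0.0955, 0.3028]
ee_rot: [-3.141, 0.0, 1.248]
wrist_force: [-0.4, 0.4, -1.2]
width: 0.0119
finger_force: 30.0
```

Request:
{"fn": "play_rows", "kwargs": {
  "translation": [
    [0, 0, 0.03],
    [0, 0, 0.03],
    [0, 0, 0]
  ],
  "twist": [
    [0, 0, 0],
    [0, 0, 0],
    [0, 0, 0]
  ],
  "gripper": [-1, -1, -1]
}}

```text
time: 12.25
tool_pos: [0.4908, 0.0955, 0.3004]
ee_rot: [-3.141, 0.0, 1.248]
wrist_force: [0.1, 0.9, -1.3]
width: 0.0119
finger_force: 30.0
```

Request:
{"fn": "play_rows", "kwargs": {
  "translation": [
    [0, 0, 0.03],
    [0, 0, 0]
  ],
  "twist": [
    [0, 0, 0],
    [0, 0, 0]
  ],
  "gripper": [-1, -1]
}}

```text
time: 12.45
tool_pos: [0.4909, 0.0955, 0.2998]
ee_rot: [3.141, -0.0, 1.248]
wrist_force: [0.3, -0.9, -1.0]
width: 0.012
finger_force: 30.0
```

Request:
{"fn": "play_rows", "kwargs": {
  "translation": [
    [0, 0, 0.03],
    [0, 0, 0]
  ],
  "twist": [
    [0, 0, 0],
    [0, 0, 0]
  ],
  "gripper": [-1, -1]
}}

```text
time: 12.65
tool_pos: [0.4909, 0.0955, 0.299]
ee_rot: [3.141, -0.0, 1.248]
wrist_force: [-1.5, -0.6, 4.0]
width: 0.0116
finger_force: 30.0
```

Request:
{"fn": "play_rows", "kwargs": {
  "translation": [
    [0, 0, 0.03],
    [0, 0, 0]
  ],
  "twist": [
    [0, 0, 0],
    [0, 0, 0]
  ],
  "gripper": [-1, -1]
}}

```text
time: 12.85
tool_pos: [0.4909, 0.0955, 0.2975]
ee_rot: [3.141, -0.0, 1.248]
wrist_force: [-1.3, 0.8, 3.7]
width: 0.0116
finger_force: 30.0
```

Request:
{"fn": "play_rows", "kwargs": {
  "translation": [
    [0, 0, 0.04],
    [0, 0, 0.04],
    [0, 0, 0.04],
    [0, 0, 0.03],
    [0, 0, 0.03],
    [0, 0, 0]
  ],
  "twist": [
    [0, 0, 0],
    [0, 0, 0],
    [0, 0, 0],
    [0, 0, 0],
    [0, 0, 0],
    [0, 0, 0]
  ],
  "gripper": [-1, -1, -1, -1, -1, -1]
}}

```text
time: 13.45
tool_pos: [0.4909, 0.0955, 0.2912]
ee_rot: [3.141, -0.0, 1.248]
wrist_force: [-2.9, 0.1, 8.6]
width: 0.0117
finger_force: 30.0
```

Request:
{"fn": "play_rows", "kwargs": {
  "translation": [
    [0, 0, 0.03],
    [0, 0, 0],
    [0, 0, 0]
  ],
  "twist": [
    [0, 0, 0],
    [0, 0, 0],
    [0, 0, 0]
  ],
  "gripper": [-1, -1, -1]
}}

```text
time: 13.75
tool_pos: [0.4909, 0.0955, 0.2903]
ee_rot: [3.141, -0.001, 1.248]
wrist_force: [-4.0, -0.5, 9.7]
width: 0.0119
finger_force: 30.0
```

Request:
{"fn": "play_rows", "kwargs": {
  "translation": [
    [0, -0.01, 0.02],
    [0, 0, 0],
    [0, 0, 0]
  ],
  "twist": [
    [0, 0, 0],
    [0, 0, 0],
    [0, 0, 0]
  ],
  "gripper": [-1, -1, -1]
}}

```text
time: 14.05
tool_pos: [0.4907, 0.0956, 0.2897]
ee_rot: [3.14, -0.001, 1.248]
wrist_force: [-1.6, -1.1, 9.7]
width: 0.012
finger_force: 30.0
```

Request:
{"fn": "play_rows", "kwargs": {
  "translation": [
    [0, 0, 0.02],
    [0, 0, 0]
  ],
  "twist": [
    [0, 0, 0],
    [0, 0, 0]
  ],
  "gripper": [-1, -1]
}}

```text
time: 14.25
tool_pos: [0.4907, 0.0956, 0.289]
ee_rot: [3.14, -0.001, 1.248]
wrist_force: [-2.6, -1.3, 10.9]
width: 0.0117
finger_force: 30.0
```

Request:
{"fn": "play_rows", "kwargs": {
  "translation": [
    [0, 0, 0],
    [0, 0, 0],
    [0, 0, 0],
    [0, 0, 0],
    [0, 0, 0]
  ],
  "twist": [
    [0, 0, -0.5],
    [0, 0, -0.5],
    [0, 0, -0.5],
    [0, 0, -0.5],
    [0, 0, 0]
  ],
  "gripper": [-1, -1, -1, -1, -1]
}}

```text
time: 14.75
tool_pos: [0.4912, 0.096, 0.2895]
ee_rot: [3.137, -0.002, 1.449]
wrist_force: [-1.3, 1.7, 9.7]
width: 0.0119
finger_force: 30.0
```

Run:
```python
from h import *
o=robot.get_obs();print(o["tool_pos"].round(4),o["ee_rot"].round(3),o["wrist_force"].round(1),o["wrist_torque"].round(2))
```

```text
[0.4912 0.096  0.2895] [ 3.137e+00 -2.000e-03  1.449e+00] [-1.3  1.7  9.7] [0.16 0.45 0.03]
```

Request:
{"fn": "play_rows", "kwargs": {
  "translation": [
    [0, 0, 0.01],
    [0, 0, 0],
    [0, 0, 0],
    [0, 0, 0],
    [0, 0, 0],
    [0, 0, 0],
    [0, 0, 0],
    [0, 0, 0]
  ],
  "twist": [
    [0, 0, -0.7],
    [0, 0, -0.7],
    [0, 0, -0.7],
    [0, 0, -0.7],
    [0, 0, -0.7],
    [0, 0, -0.7],
    [0, 0, -0.7],
    [0, 0, 0]
  ],
  "gripper": [-1, -1, -1, -1, -1, -1, -1, -1]
}}

```text
time: 15.55
tool_pos: [0.4911, 0.0962, 0.2891]
ee_rot: [3.137, -0.0, 1.939]
wrist_force: [-1.1, 1.8, 9.8]
width: 0.012
finger_force: 30.0
```

Run:
```python
from h import *
o=robot.get_obs();print(o["tool_pos"].round(4),o["ee_rot"].round(3),o["wrist_force"].round(1),o["wrist_torque"].round(2))
```

```text
[0.4911 0.0962 0.2891] [ 3.137 -0.     1.939] [-1.1  1.8  9.8] [ 0.2   0.52 -0.01]
```

Request:
{"fn": "play_rows", "kwargs": {
  "translation": [
    [0, 0, 0],
    [0, 0, 0],
    [0, 0, 0],
    [0, 0, 0],
    [0, 0, 0],
    [0, 0, 0],
    [0, 0, 0],
    [0, 0, 0]
  ],
  "twist": [
    [0, 0, -0.8],
    [0, 0, -0.8],
    [0, 0, -0.8],
    [0, 0, -0.8],
    [0, 0, -0.8],
    [0, 0, -0.8],
    [0, 0, -0.8],
    [0, 0, -0.8]
  ],
  "gripper": [-1, -1, -1, -1, -1, -1, -1, -1]
}}

```text
time: 16.35
tool_pos: [0.4908, 0.0959, 0.2888]
ee_rot: [3.139, 0.002, 2.581]
wrist_force: [-3.2, 0.5, 11.3]
width: 0.0119
finger_force: 30.0
```

Request:
{"fn": "play_rows", "kwargs": {
  "translation": [
    [0, 0, 0],
    [0, 0, 0],
    [0, 0, 0],
    [0, 0, 0]
  ],
  "twist": [
    [0, 0, -0.8],
    [0, 0, -0.8],
    [0, 0, -0.8],
    [0, 0, 0]
  ],
  "gripper": [-1, -1, -1, -1]
}}

```text
time: 16.75
tool_pos: [0.4907, 0.0958, 0.2888]
ee_rot: [3.14, 0.002, 2.819]
wrist_force: [-2.9, 0.2, 10.9]
width: 0.0119
finger_force: 30.0
```

Run:
```python
from h import *
o=robot.get_obs();print(o["tool_pos"].round(4),o["ee_rot"].round(3),o["wrist_force"].round(1),o["wrist_torque"].round(2))
```

```text
[0.4907 0.0958 0.2888] [3.140e+00 2.000e-03 2.819e+00] [-2.9  0.2 10.9] [-0.01  0.71  0.08]
```

Request:
{"fn": "play_rows", "kwargs": {
  "translation": [
    [0, 0, -0.02],
    [0, 0, -0.02],
    [0, 0, -0.02],
    [0, 0, -0.02],
    [0, 0, 0]
  ],
  "twist": [
    [0, 0, 0],
    [0, 0, 0],
    [0, 0, 0],
    [0, 0, 0],
    [0, 0, 0]
  ],
  "gripper": [-1, -1, -1, -1, -1]
}}

```text
time: 17.25
tool_pos: [0.4908, 0.0958, 0.2917]
ee_rot: [3.14, 0.002, 2.818]
wrist_force: [-1.9, 0.0, 7.8]
width: 0.0119
finger_force: 30.0
```

Request:
{"fn": "play_rows", "kwargs": {
  "translation": [
    [0, 0, -0.02],
    [0, 0, 0]
  ],
  "twist": [
    [0, 0, 0],
    [0, 0, 0]
  ],
  "gripper": [-1, -1]
}}

```text
time: 17.45
tool_pos: [0.4908, 0.0958, 0.2923]
ee_rot: [3.14, 0.002, 2.818]
wrist_force: [-1.5, 0.3, 7.7]
width: 0.0118
finger_force: 30.0
```

Request:
{"fn": "play_rows", "kwargs": {
  "translation": [
    [0, 0, -0.02],
    [0, 0, 0]
  ],
  "twist": [
    [0, 0, 0],
    [0, 0, 0]
  ],
  "gripper": [-1, -1]
}}

```text
time: 17.65
tool_pos: [0.4908, 0.0958, 0.293]
ee_rot: [3.14, 0.002, 2.818]
wrist_force: [-1.5, 0.7, 6.8]
width: 0.0119
finger_force: 30.0
```

Request:
{"fn": "play_rows", "kwargs": {
  "translation": [
    [0, 0, -0.02],
    [0, 0, 0]
  ],
  "twist": [
    [0, 0, 0],
    [0, 0, 0]
  ],
  "gripper": [-1, -1]
}}

```text
time: 17.85
tool_pos: [0.4908, 0.0959, 0.2937]
ee_rot: [3.14, 0.002, 2.818]
wrist_force: [-1.0, 0.6, 7.6]
width: 0.0119
finger_force: 30.0
```

Request:
{"fn": "play_rows", "kwargs": {
  "translation": [
    [0, 0, -0.02],
    [0, 0, 0]
  ],
  "twist": [
    [0, 0, 0],
    [0, 0, 0]
  ],
  "gripper": [-1, -1]
}}

```text
time: 18.05
tool_pos: [0.4908, 0.0958, 0.2938]
ee_rot: [3.14, 0.002, 2.818]
wrist_force: [1.1, 1.1, 6.3]
width: 0.0116
finger_force: 30.0
```

Request:
{"fn": "play_rows", "kwargs": {
  "translation": [
    [0, 0, -0.01],
    [0, 0, 0],
    [0, 0, 0]
  ],
  "twist": [
    [0, 0, 0],
    [0, 0, 0],
    [0, 0, 0]
  ],
  "gripper": [-1, -1, -1]
}}

```text
time: 18.35
tool_pos: [0.4908, 0.0958, 0.2938]
ee_rot: [3.14, 0.001, 2.818]
wrist_force: [1.7, 2.7, 4.4]
width: 0.0119
finger_force: 30.0
```

Request:
{"fn": "play_rows", "kwargs": {
  "translation": [
    [0, 0, -0.01],
    [0, 0, 0],
    [0, 0, 0]
  ],
  "twist": [
    [0, 0, 0],
    [0, 0, 0],
    [0, 0, 0]
  ],
  "gripper": [-1, -1, -1]
}}

```text
time: 18.65
tool_pos: [0.4908, 0.0958, 0.2938]
ee_rot: [3.14, 0.001, 2.818]
wrist_force: [4.5, 2.9, 1.9]
width: 0.0118
finger_force: 30.0
```

z now holds at 0.2938 while the force falls, so the bar is seated in its groove. I'll unload it and let go.

Request:
{"fn": "play_rows", "kwargs": {
  "translation": [
    [0, 0, -0.01],
    [0, 0, 0],
    [0, 0, 0],
    [0, 0, 0],
    [0, 0, 0],
    [0, 0, 0]
  ],
  "twist": [
    [0, 0, 0],
    [0, 0, 0],
    [0, 0, 0],
    [0, 0, 0],
    [0, 0, 0],
    [0, 0, 0]
  ],
  "gripper": [-1, -1, -0.5, -0.2, -0.2, -0.2]
}}

```text
time: 19.25
tool_pos: [0.4901, 0.0954, 0.2937]
ee_rot: [-3.14, -0.002, 2.818]
wrist_force: [-0.5, -0.5, 0.2]
width: 0.037
finger_force: 0.0
```

Request:
{"fn": "play_rows", "kwargs": {
  "translation": [
    [0, 0, 0],
    [0, 0, 0],
    [0, 0, 0],
    [0, 0, 0]
  ],
  "twist": [
    [0, 0, 0],
    [0, 0, 0],
    [0, 0, 0],
    [0, 0, 0]
  ],
  "gripper": [-0.2, -0.2, -0.2, -0.2]
}}

```text
time: 19.65
tool_pos: [0.4904, 0.0956, 0.2943]
ee_rot: [3.142, -0.0, 2.818]
wrist_force: [0.1, -0.2, -0.6]
width: 0.0379
finger_force: 0.0
```

Request:
{"fn": "play_rows", "kwargs": {
  "translation": [
    [0, 0, -0.2],
    [0, 0, -0.3],
    [0, 0, -0.3],
    [0, 0, -0.4],
    [0, 0, -0.5],
    [0, 0, -0.5],
    [0, 0, -0.5],
    [0, 0, -0.3]
  ],
  "twist": [
    [0, 0, 0],
    [0, 0, 0],
    [0, 0, 0],
    [0, 0, 0],
    [0, 0, 0],
    [0, 0, 0],
    [0, 0, 0],
    [0, 0, 0]
  ],
  "gripper": [-0.2, -0.2, -0.2, -0.2, -0.2, -0.2, -0.2, -0.2]
}}

```text
time: 20.45
tool_pos: [0.4905, 0.0956, 0.4176]
ee_rot: [3.14, 0.004, 2.818]
wrist_force: [0.2, 0.2, -0.3]
width: 0.0375
finger_force: 0.0
```

Run:
```python
from h import *
o=robot.get_obs();print(o["time"],o["tool_pos"].round(4),o["wrist_force"].round(1))
a=robot.snapshot("scene")[:,:,::-1]
c=cv2.resize(a[90:240,250:450],(800,600),interpolation=cv2.INTER_CUBIC)
cv2.imwrite("pics/end.png",c)
for n in ("terra_bear","pot_1","beaker_c","t_key"): print(n,[(round(d["score"],2),np.round(d["centre"],3).tolist()) for d in robot.spot_point(n,"scene")][:2])
```

```text
20.45 [0.4905 0.0956 0.4176] [ 0.2  0.2 -0.3]
terra_bear [(0.97, [0.642, -0.103, -0.0])]
pot_1 [(0.82, [0.355, -0.35, 0.001])]
beaker_c [(0.56, [0.614, 0.376, 0.0]), (0.52, [0.465, -0.163, -0.004])]
t_key [(0.87, [0.484, -0.26, 0.003]), (0.56, [0.495, 0.097, 0.053])]
```

View pics/end.png

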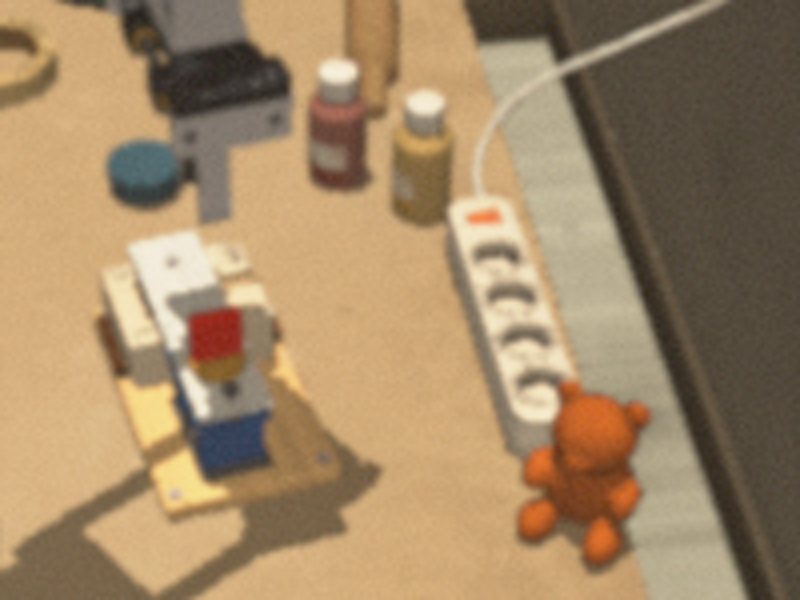

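The key stands upright at crop (215, 345), turned crosswise with its collar on the strap. The gripper is clear above it and the bystanders have not moved.

```bash
python3 -c "
from bench import robot
print(robot.close_job())"
```

```text
the job is handed in; nothing more can be done
None
```

The red T key is through the strap, turned a quarter turn and seated under the keeper plate; I let go, it stood upright holding the strap down (about 5–6 mm by my estimate), and I handed the job in at about 20 s, though no verdict was returned.

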